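# Hitch the grow lamp onto its ball stand and latch it

### The arm

A 6-joint arm with a two-finger parallel gripper is mounted at the origin on the work surface. World frame = base frame: x ahead of the robot, y to its left, z up, the work surface at z = 0. Lengths are in mm, angles in rad, forces in N, time in s.
With the tool pointing down it reaches from about 275 to 750 mm from the base axis. Payload 10.2 kg.
Tool frame: the origin (TCP) lies midway between the tips of the shut fingers; the grasp point (between the pads) lies 19 mm behind it; z points along the fingers, y is the line along which they close (so a half turn about z gives the same grasp; the last joint's range is limited). The gripper opens to 85 mm and grips with 20 to 120 N. Pads are 22 mm wide; open, the fingers measure 114 mm over their backs; the gripper's body (76 mm by 85 mm) begins 54 mm behind the grasp point. The pads swing forward as they close: fully open they stand 13 mm farther back than shut.
Start: joints at [0.985, 0.313, 1.498, -0, 1.331, -0.223], TCP at [186.332, 490.827, 231.294] pointing down, gripper open.
Joint ranges: [-2.94, 2.94], [-0.97, 2.17], [0.19, 2.56], [-1.23, 4.37], [0.02, 3.11], [-2.88, 2.88]. Speed limits (rad/s): [2.39, 2.39, 3.01, 3.14, 3.14, 3.14].

### API

Orientations are given as a unit quaternion [w, x, y, z].
In Python, from rig import ctrl gives the robot as it stands.
- The arm moves only by the tool send_rows, never from a script. Its argument "targets" is a list of rows, each a list of 7 numbers: the closure, from -1 (fully open) to 1 (shut), so that 0 is half open, then the shift along the tool's x, y, z in m, then the turn, a rotation vector about the tool's x, y, z in rad. In form: [[claw, dx, dy, dz, ax, ay, az], ...]. A call has exactly 10 rows; each row shifts and turns the commanded pose from where the row before left it, along the tool's axes as they then stand; what a row does not reach is not made up. A row lasts 1/8 s, in which the tool goes at most 62.5 mm and 10.7 degrees, less where a joint would pass 70% of its speed; a pose out of reach is approached as far as the arm can. A call with a gripper value outside its range is refused whole. The fingers move at their own pace and stop on an object; "squeeze" is the grip in N (left out, the last holds). Time passes only in rows, so rows that do not move let the fingers close, or fill a call up. It gives the time, the measured TCP pose, the force, the opening and the grip force at its end, in the units of the state.
- ctrl.sense(): the state, without advancing time (a new reading comes with each control period).
- ctrl.capture(name): name is "scene" or "top" or "wrist"; returns a dict with "img" (400x640x3 uint8, red, green, blue), "camera_matrix" (3x3 intrinsics, pixels), "k1" (the pictures are not rectified: a ray, as slopes to the right and down, at radius r is drawn at 1 + k1 r^2 times it, then the intrinsics apply), "R" (3x3) and "t" (3): a world point X has camera coordinates R X + t. Camera axes: x right, y down, z forward; pixel columns grow to the right and rows downward; lengths in mm; the calibration is good to about 2 mm. A picture is of the moment at which its call begins. There is no depth.
- ctrl.finish_job(): hands the job in; it is judged then, once.
Trained networks look in a picture, given as the dict that the camera call returned (one of the last four; its "shot" number tells which), for a name from the list of things; names that differ only in an ending like _2 or _b are one class to them, and where a whole thing is asked for, a point or a joint stands for the part that bears it (a point fixed in the world has none). Each returns a list of dicts, best first, with "score" (0 to 1); they miss things now and then, are a little off and sometimes report something else, mostly with a low value. They report only what shows in the picture. A call takes as long as a camera call. They do not tell look-alikes from the thing itself.
- ctrl.boxes_of(query, picture): "extent" ([left, top, width, height] in pixels, round what is visible of it).
- ctrl.landmark_of(query, picture): "point" ([column, row] in pixels: a listed point, or the origin of a listed thing).
The state is a dict: "time_s": time; "joints": joint angles; "dq": joint speeds; "tau": joint torques, N m; "eef_pos": TCP position; "ee_rot": TCP orientation; "force": force on the tool from outside, world axes, zero at the start; "wrist_torque": the same for the moment, N m; "grip_width": opening from 0.0 (shut) to 1.0 (fully open); "grip_force": force on a finger pad.
Only numpy, scipy, OpenCV 4.12 (cv2) and the standard library are available. Lean on these libraries where they do the work, as an engineer would, in place of code of your own. Each camera call takes 0.05 s, during which the arm holds its last target. There are 200 camera calls.

### The job

Put the grow lamp back on its stand: lower the lamp's socket onto the stand's ball and push it down, gently but firmly, until it snaps on and its flange sits fully home on the collar; then let go and press the latch lever all the way down. Feel your way on without ramming the stand or forcing the lever, and leave the pots and other things on the bench where they are.

Things in the scene. Friction and masses are not known exactly. Their poses are not given: they have to be found in the camera images.
- lamp: Loose grow lamp head, 0.5 to 0.75 kg, standing on its flange on the bench. Origin: centre of the flange's underside; z up, y along the two flat light bars (to y +-96 mm, 36 mm wide, z 30 to 42 mm), +x towards the latch lever. The steel flange ring is 76 mm across, 6 mm thick. Balanced over its origin: stands by itself on the collar once home.
- lamp_grip (a point): Middle of the upper part of the lamp's driver block, 68 mm above the lamp's origin, axes as the lamp's. Plain aluminium block 30 x 30 mm, z 42 to 88 mm above the origin, for gripping by its two y faces, above the light bars. Thin fins on its -x face reach x -22 mm; the raised lever is on the +x side from x 23 mm outward.
- lamp_socket (a point): Centre of the lamp's round socket, 10 mm above its origin. The grey cup (44 to 54 mm wide, up to z 42 mm) opens downward: mouth 42 mm wide at z 0, narrowing to 31 mm at z 10 mm, straight above, roof at z 36 mm. From 19 mm above home, two spring balls in its y walls ride on the stand's ball; they give way under 8 to 14 N (lamp's weight included), then snap under it.
- stand: Stand screwed to the bench: square steel foot 120 x 120 x 14 mm, origin at the centre of its underside, z up. Its tube carries a stud with a 76 mm collar and above it a 28 mm steel ball, its centre 20 mm and its top 34 mm above the collar's top face. Nothing holds the lamp up but the collar: home = flange flat on the collar.
- stand_tube (a point): Top of the stand's tube, 56 mm above the bench; the stud rises from here. The stud is hand-set and does not give: its ball stands up to 3.5 mm off the tube's axis along x and along y of the stand, and the collar's top face is anywhere from 65 to 125 mm above the bench. Neither is measured: see or feel them.
- lever (a joint): Latch lever, turning about the lamp's y axis through x 26, z 36 mm of the lamp. 0 = raised (pad end 52 degrees above level), 0.9 rad = fully down, level. Stays where left; about 3.5 N on its pad moves it. Going down, its claw swings in under the ball; if the lamp is not home the claw strikes the ball and the lever stops short.
- lever_pad (a point): Middle of the top face of the lever's 26 x 26 mm thumb pad, 38 mm from the pivot, moving with the lever: from 32 mm above the pivot to 3 mm, going outward about 17 mm on the way. Pressing hard far out on it can tip the lamp on its collar until the claw holds.
- pot_small: Bystander, leave alone: small black pot with seedlings, 60 mm across, 55 mm tall (leaves to 75 mm), between lamp and stand; origin under its centre.
- pot_orange: Bystander, leave alone: terracotta pot, 120 mm across, 95 mm tall, at the back; origin under its centre.
- pot_blue: Bystander, leave alone: blue pot, 104 mm across, 90 mm tall, at the back; origin under its centre.
- pot_green: Bystander, leave alone: grey pot, 110 mm across, 80 mm tall, at the back; origin under its centre.
- sprayer: Bystander, leave alone: pale translucent bottle, 64 mm across, 170 mm tall, at the right side; origin under its centre.
- trowel: Bystander, leave alone: hand scraper lying on the bench, 200 mm long, near right; origin under its centre.
- label_tray: Bystander, leave alone: open black tray, 120 x 90 x 40 mm, at the left side; origin under its centre.
Mind the look-alikes: they are no part of the job. Leave any green or orange look-alike of the lamp alone. What is shaped like the stand but red is not meant.

How it is judged (in metres and radians):
On the way, in this order (a step that is already met when the one before it is completed fails the run):
1. the lamp is let go and stands level by itself on the stand, its lever still raised (horizontal distance between lamp and stand below 0.012 m and height (world z) of lamp between 0.058 and 0.132 m and angle between lamp's own z axis and vertical below 0.05 rad and contact force between lamp and stand above 2 N and linear speed of lamp below 0.02 m/s and contact force between the fingers and lamp below 0.1 N and value of joint lever below 0.4 rad), for 0.3 s.
2. the lever is pressed fully down, its claw under the ball (value of joint lever above 0.84 rad and horizontal distance between lamp and stand below 0.012 m and height (world z) of lamp between 0.058 and 0.132 m and angle between lamp's own z axis and vertical below 0.05 rad), for 0.2 s.
At the end, for the whole second after the job is handed in: The lamp sits home on the stand's ball and collar, level within 2.9 degrees, within 12 mm of the stand's centre, bearing on it, at rest, with its lever down to at least 0.84 of 0.9 rad (which it only reaches with the lamp home) (all of step 2 and contact force between lamp and stand above 2 N and linear speed of lamp below 0.02 m/s); the robot touches nothing.
It fails at once if the lamp bears on the stand with more than 40 N (contact force between lamp and stand above 40 N).
It fails at once if the lever is pushed with more than 30 N (contact force between the fingers and lever above 30 N).
It fails at once if a pot, the bottle, the scraper or the tray is moved by more than 20 mm (distance of any of pot_small, pot_orange, pot_blue, pot_green, sprayer, trowel, label_tray from where it was at the start of the episode above 0.02 m).
It also fails if it takes over 69 s, if anything falls off the work surface, if the arm or the gripper's body presses on something with over 40 N, if the wrist force passes 120 N, or if a joint passes its speed limit or range.

## Working session

There is one attempt and no reset: what is moved stays moved. The work goes in short steps, Python scripts to look and compute and a tool call to move; the robot and the scene stay as the last step left them, time stands still between calls to the robot, and variables do not carry over. Pictures are saved under pics/ and viewed, at most 10 in all, crops included, and the job is handed in when it is done.

Besides the shell and the picture viewer there is one more tool, called after "Call:" as name(argument=value, ...) on one line, values as JSON. send_rows: Moves the arm, as the interface text tells. Its arguments: {"type":"object","properties":{"targets":{"type":"array"},"squeeze":{"type":"number"}},"required":["targets"]}

```bash
mkdir -p pics; cat > h.py <<'E'
import numpy as np, cv2, itertools
from scipy.spatial.transform import Rotation as Rn
from rig import ctrl
def und(c,px):
    K=np.array(c["camera_matrix"]);x=(px[0]-K[0,2])/K[0,0];y=(px[1]-K[1,2])/K[1,1]
    rd=np.hypot(x,y);r=rd
    for _ in range(20): r=rd/(1+c["k1"]*r*r)
    s=r/rd if rd>0 else 1
    return np.array([x*s,y*s,1])
def ray(c,px):
    R=np.array(c["R"]);t=np.array(c["t"]);o=-R.T@t;d=R.T@und(c,px);return o,d/np.linalg.norm(d)
def onz(c,px,z):
    o,d=ray(c,px);return o+d*(z-o[2])/d[2]
def tri(rs):
    A=0;b=0
    for o,d in rs:
        P=np.eye(3)-np.outer(d,d);A=A+P;b=b+P@o
    X=np.linalg.solve(A,b);return X,[float(np.linalg.norm((np.eye(3)-np.outer(d,d))@(X-o))) for o,d in rs]
def proj(c,X):
    p=np.array(c["R"])@np.array(X,float)+np.array(c["t"]);x,y=p[0]/p[2],p[1]/p[2];s=1+c["k1"]*(x*x+y*y);K=np.array(c["camera_matrix"])
    return np.array([K[0,0]*x*s+K[0,2],K[1,1]*y*s+K[1,2]])
def save(c,name,crop=None,f=1):
    im=np.array(c["img"])[:,:,::-1]
    if crop: l,t,w,h=crop;im=im[t:t+h,l:l+w]
    cv2.imwrite("pics/"+name,cv2.resize(im,None,fx=f,fy=f,interpolation=cv2.INTER_CUBIC))
E
python3 - <<'E'
from h import *
a=ctrl.capture("scene");b=ctrl.capture("top")
cv2.imwrite("pics/both.png",cv2.resize(np.vstack([a["img"],b["img"]])[:,:,::-1],(480,600),interpolation=cv2.INTER_AREA))
save(a,"a.png",None,1.25);save(b,"b.png",None,1.25)
for n,c in(("scene",a),("top",b)):
    print(n,-np.array(c["R"]).T@np.array(c["t"]))
    for q in("lamp","stand","lamp_grip","lamp_socket","stand_tube","lever_pad","pot_small"):
        for r in ctrl.landmark_of(q,c)[:4]: print(q,np.round(r["point"]),round(r["score"],2), np.round(onz(c,r["point"],{"lamp_grip":68,"lamp_socket":10,"stand_tube":56,"lever_pad":68}.get(q,0))[:2]))
E
```

```text
scene [1424.41355755 -438.83356744 1362.76189737]
lamp [236. 317.] 0.97 [ 740. -381.]
lamp [274. 249.] 0.93 [ 564. -185.]
lamp [272. 192.] 0.9 [ 339. -101.]
stand [374. 143.] 0.97 [280. 347.]
stand [363. 190.] 0.56 [469. 195.]
lamp_grip [273. 236.] 0.84 [ 563. -184.]
lamp_grip [265. 180.] 0.84 [ 335. -120.]
lamp_grip [237. 309.] 0.64 [ 752. -373.]
lamp_socket [239. 316.] 0.76 [ 745. -372.]
lamp_socket [266. 190.] 0.7 [ 333. -119.]
lamp_socket [271. 246.] 0.64 [ 555. -193.]
stand_tube [365. 179.] 0.87 [469. 198.]
stand_tube [464. 212.] 0.65 [737. 427.]
lever_pad [231. 297.] 0.57 [ 707. -375.]
lever_pad [254. 188.] 0.51 [ 354. -167.]
lever_pad [282. 248.] 0.45 [ 613. -174.]
pot_small [317. 214.] 0.53 [497.  -1.]
top [ 370.94494273  -18.02460316 1118.07353265]
lamp [348. 259.] 0.94 [ 337. -111.]
lamp [374. 182.] 0.67 [ 560. -184.]
lamp [434. 125.] 0.61 [ 735. -365.]
stand [191. 282.] 0.7 [264. 333.]
stand [243. 211.] 0.67 [467. 193.]
stand [166. 122.] 0.58 [729. 435.]
lamp_grip [346. 264.] 0.96 [ 326. -102.]
lamp_grip [378. 178.] 0.74 [ 558. -186.]
lamp_grip [444. 116.] 0.65 [ 739. -374.]
lamp_grip [164. 187.] 0.52 [523. 399.]
lamp_socket [440. 124.] 0.83 [ 737. -380.]
lamp_socket [373. 183.] 0.7 [ 555. -181.]
lamp_socket [240. 209.] 0.46 [473. 200.]
stand_tube [182. 282.] 0.95 [269. 338.]
stand_tube [239. 208.] 0.78 [471. 194.]
stand_tube [152. 117.] 0.76 [727. 453.]
lever_pad [370. 260.] 0.66 [ 336. -165.]
lever_pad [374. 131.] 0.56 [ 693. -176.]
lever_pad [446. 133.] 0.47 [ 690. -378.]
pot_small [312. 204.] 0.85 [493.  -5.]
```

View pics/a.png

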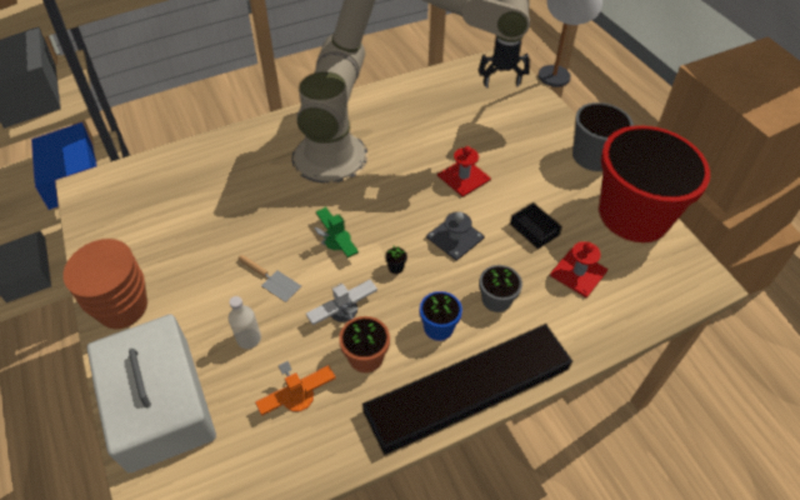

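View pics/b.png

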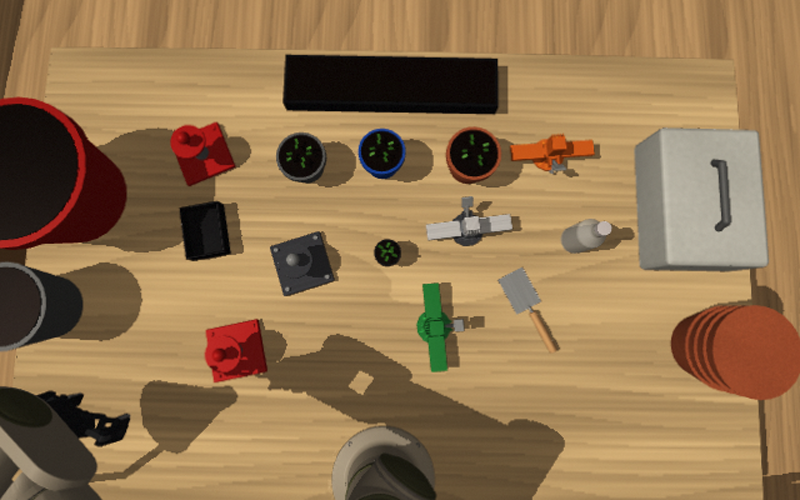

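The lamp candidates are silver at top px (374,182), green at (348,259) and orange at (437,124). The stand candidates are grey at (241,210) and red at (188,281) and (162,122). I choose the silver lamp, near (560,-184), and the grey stand, near (468,195). Next I check both in a close crop and get the yaw.

```bash
python3 - <<'E'
from h import *
s=ctrl.sense();print(s["time_s"],np.round(Rn.from_quat(np.array(s["ee_rot"])[[1,2,3,0]]).as_matrix(),3).tolist(),s["force"],s["grip_width"])
b=ctrl.capture("top");w=ctrl.capture("wrist")
print("wrist cam",-np.array(w["R"]).T@np.array(w["t"]),np.round(np.array(w["R"]),2).tolist(),w["camera_matrix"])
im=np.array(b["img"])
cv2.imwrite("pics/c1.png",np.hstack([cv2.resize(im[145:225,325:425,::-1],None,fx=4,fy=4,interpolation=3),cv2.resize(im[170:250,190:290,::-1],None,fx=4,fy=4,interpolation=3)]))
h=cv2.cvtColor(im,cv2.COLOR_RGB2HSV);m=((h[...,1]<50)&(h[...,2]>130)).astype(np.uint8)
m2=np.zeros_like(m);m2[150:215,325:425]=m[150:215,325:425]
m2=cv2.morphologyEx(m2,cv2.MORPH_OPEN,np.ones((5,5),np.uint8))
n,l,st,ce=cv2.connectedComponentsWithStats(m2);print(st[1:],ce[1:])
ys,xs=np.nonzero(m2);P=np.array([onz(b,p,42)[:2] for p in zip(xs,ys)])
c=P.mean(0);u,sv,v=np.linalg.svd(P-c);print(c,v[0],"yaw of y-axis deg",np.degrees(np.arctan2(v[0][1],v[0][0])),np.ptp((P-c)@v[0]),np.ptp((P-c)@v[1]))
E
```

```text
0.8 [[-0.935, 0.355, 0.0], [0.355, 0.935, 0.0], [-0.0, 0.0, -1.0]] [ 0.10832695 -0.12502026 -0.23450511] 0.9990822842602003
wrist cam [112.0879257  518.79965314 373.55075743] [[0.35, 0.94, 0.0], [0.89, -0.34, 0.31], [0.29, -0.11, -0.95]] [[320.19346969   0.         311.55345949]
 [  0.         320.19346969 199.80925889]
 [  0.           0.           1.        ]]
[[372 173  12  11 121]
 [392 172  17  13 196]
 [342 177  27  14 319]] [[377.37190083 178.2892562 ]
 [400.15816327 177.89285714]
 [354.72413793 183.64890282]]
[ 555.96138659 -176.77818669] [ 0.15036921 -0.98862991] yaw of y-axis deg -81.3516766410207 190.7587024136088 39.49334388117299
```

View pics/c1.png

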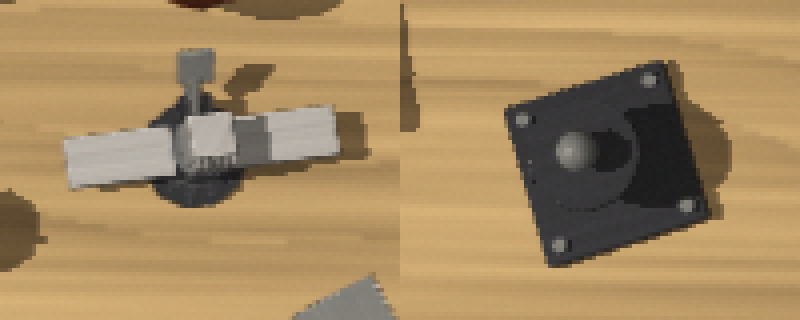

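The crop shows the silver lamp with its lever towards +x, yaw about 8.6°, and the grey stand with a steel ball at about top px (234,207). I hover over the stand first to measure the ball and collar.

Call:
send_rows(targets=[[-1,0,0,-0.023,0,0,-0.171],[-1,0,0,-0.023,0,0,-0.171],[-1,0,0,-0.023,0,0,-0.171],[-1,-0.0338,-0.0479,0,0,0,0],[-1,-0.0338,-0.0479,0,0,0,0],[-1,-0.0338,-0.0479,0,0,0,0],[-1,-0.0338,-0.0479,0,0,0,0],[-1,-0.0338,-0.0479,0,0,0,0],[-1,-0.0338,-0.0479,0,0,0,0],[-1,-0.0338,-0.0479,0,0,0,0]], squeeze=40)

```text
time_s: 2.15
eef_pos: [471.6, 193.1, 300.5]
ee_rot: [0.0, -0.075, 0.997, 0.0]
force: [0.8, 1.2, -0.1]
grip_width: 1.001
grip_force: 0.0
```

```bash
python3 - <<'E'
from h import *
w=ctrl.capture("wrist");s=ctrl.sense();print(s["time_s"],s["eef_pos"],np.round(Rn.from_quat(np.array(s["ee_rot"])[[1,2,3,0]]).as_matrix(),3).tolist())
print("cam",-np.array(w["R"]).T@np.array(w["t"]))
np.savez("w1.npz",**{k:np.array(w[k]) for k in("img","camera_matrix","k1","R","t")})
for q in("stand_tube","stand"):
    for r in ctrl.landmark_of(q,w)[:3]: print(q,np.round(r["point"]),r["score"],onz(w,r["point"],56 if q!="stand" else 0))
save(w,"w1.png",None,1.25)
E
```

```text
2.2 [475.28869363 188.511255   299.65521439] [[-0.989, -0.145, 0.001], [-0.145, 0.989, -0.002], [-0.001, -0.002, -1.0]]
cam [393.00594217 181.24668126 442.68203019]
stand_tube [314. 162.] 0.7 [468.09292385 196.08092461  56.        ]
stand [454.  14.] 0.9 [274.15156822 338.37033058   0.        ]
stand [313. 155.] 0.6 [470.43655614 195.36725955   0.        ]
```

View pics/w1.png

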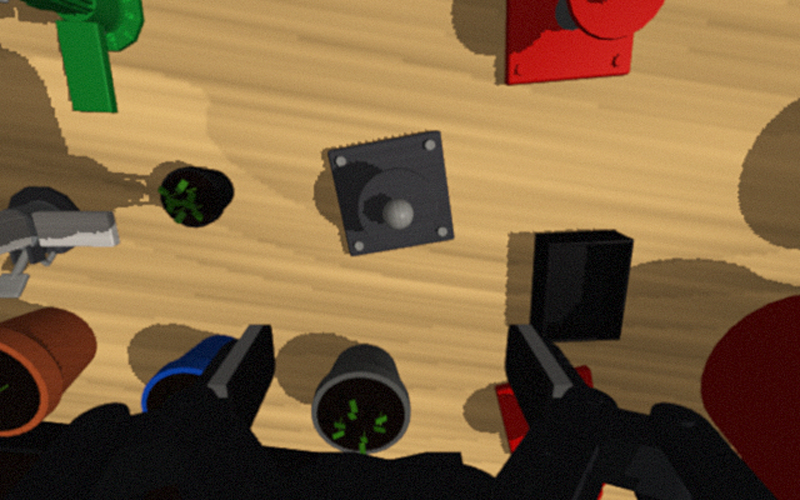

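The wrist view shows the grey stand's ball at about (320,170) in native pixels, with the collar around it. I take a second view from part way to the lamp to triangulate.

Call:
send_rows(targets=[[-1,-0.004,-0.04,0,0,0,0],[-1,-0.004,-0.04,0,0,0,0],[-1,-0.004,-0.04,0,0,0,0],[-1,-0.004,-0.04,0,0,0,0],[-1,0,0,0,0,0,0],[-1,0,0,0,0,0,0],[-1,0,0,0,0,0,0],[-1,0,0,0,0,0,0],[-1,0,0,0,0,0,0],[-1,0,0,0,0,0,0]])

```text
time_s: 3.55
eef_pos: [510.2, 39.1, 300.3]
ee_rot: [0.0, -0.075, 0.997, -0.0]
force: [-0.1, -0.4, 0.4]
grip_width: 0.996
grip_force: 0.0
```

```bash
python3 - <<'E'
from h import *
w=ctrl.capture("wrist");s=ctrl.sense();print(s["time_s"],s["eef_pos"])
for q in("stand_tube","stand","lamp","lamp_grip","lever_pad","lamp_socket"):
    for r in ctrl.landmark_of(q,w)[:3]: print(q,np.round(r["point"]),round(r["score"],2),onz(w,r["point"],{"stand_tube":56,"lamp_grip":68,"lever_pad":68,"lamp_socket":10}.get(q,0))[:2])
save(w,"w2.png",None,1.25)
np.savez("w2.npz",**{k:np.array(w[k]) for k in("img","camera_matrix","k1","R","t")})
# ball by bright low-sat blob
def blob(c,box):
    l,t,W,H=box;im=np.array(c["img"])[t:t+H,l:l+W];h=cv2.cvtColor(im,cv2.COLOR_RGB2HSV)
    g=((h[...,2]>105)&(h[...,1]<60)).astype(np.uint8)
    n,lab,st,ce=cv2.connectedComponentsWithStats(g)
    return [(ce[i]+[l,t],st[i].tolist()) for i in range(1,n) if st[i][4]>40]
a=dict(np.load("w1.npz"));a["k1"]=float(a["k1"])
print(blob(a,(295,145,50,50)))
X=np.array([468,195,100.]);p=proj(w,X);print(p,blob(w,(int(p[0])-30,int(p[1])-30,60,60)))
E
```

```text
3.6 [510.19003032  38.96702794 300.29692242]
stand_tube [558. 345.] 0.95 [723.36262697 438.39101301]
stand_tube [446. 152.] 0.69 [470.92519203 197.11523646]
stand_tube [284. 140.] 0.56 [486.00954486   2.62945262]
stand [536. 322.] 0.86 [726.70823079 444.67224902]
stand [565. 216.] 0.65 [541.90366781 419.51677863]
lamp [154. 166.] 0.57 [ 557.2278435  -176.31174857]
lamp [ 20. 263.] 0.56 [ 740.25535904 -376.38400524]
lamp_grip [122. 178.] 0.67 [ 558.44610701 -182.50087361]
lever_pad [131. 214.] 0.72 [ 604.16018537 -173.04814671]
lamp_socket [ 13. 266.] 0.94 [ 741.06141297 -378.56785774]
lamp_socket [150. 168.] 0.8 [ 557.58887289 -176.95917355]
[(array([321.55335968, 171.5770751 ]), [19, 17, 16, 20, 253])]
[460.82631788 155.492115  ] [(array([468.18932039, 158.08737864]), [31, 24, 15, 20, 206])]
```

View pics/w2.png

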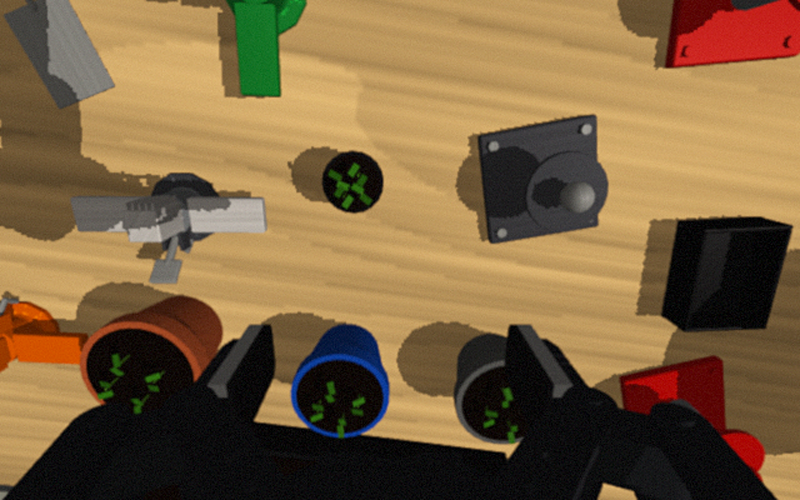

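```bash
python3 - <<'E'
from h import *
L=lambda f:{k:(float(v) if k=="k1" else v) for k,v in np.load(f).items()}
a,b=L("w1.npz"),L("w2.npz")
# refine by Canny/Hough near the guesses
for c,g in((a,(319.7,170.8)),(b,(461.6,157.3))):
    x,y=map(int,g);gr=cv2.cvtColor(c["img"],cv2.COLOR_RGB2GRAY)[y-40:y+40,x-45:x+45];gr=cv2.resize(gr,None,fx=4,fy=4,interpolation=3)
    for (r0,r1) in((40,66),(110,150)):
        h=cv2.HoughCircles(cv2.GaussianBlur(gr,(7,7),2),cv2.HOUGH_GRADIENT,1,200,param1=60,param2=12,minRadius=r0,maxRadius=r1)
        if h is not None: print([ (q[0]/4+x-45,q[1]/4+y-40,q[2]/4) for q in h[0][:2]])
X,e=tri([ray(a,(319.7,170.8)),ray(b,(461.6,157.3))]);print("ball",X,e)
C,e=tri([ray(a,(399/1.25,207/1.25)),ray(b,(453.6,152))]);print("collar",C,e)
# reproject check at candidate
for c in(a,b): print(proj(c,X),[proj(c,X+[14*np.cos(t),14*np.sin(t),0]).round(1).tolist() for t in (0,1.57,3.14,4.71)])
im=np.hstack([cv2.resize(c["img"][y-40:y+40,x-50:x+50,::-1],None,fx=4,fy=4,interpolation=3) for c,(x,y) in((a,(320,171)),(b,(462,157)))])
for k,c,(x,y) in((0,a,(320,171)),(400,b,(462,157))):
    d=np.linalg.norm(np.array(c["R"])@X+c["t"])
    q=proj(c,X);cv2.circle(im,(int((q[0]-x+50)*4+k),int((q[1]-y+40)*4)),int(14*320/d*4),(0,255,0),1)
    pts=np.array([proj(c,[X[0]+38*np.cos(t),X[1]+38*np.sin(t),X[2]-20]) for t in np.linspace(0,6.28,60)])
    cv2.polylines(im,[np.int32((pts-[x-50,y-40])*4+[k,0])],True,(0,0,255),1)
cv2.imwrite("pics/ball.png",im)
# stand foot: origin via corner screws/foot edge
E
```

```text
[(np.float32(319.375), np.float32(171.125), np.float32(11.225))]
[(np.float32(464.375), np.float32(157.125), np.float32(11.425))]
[(np.float32(456.625), np.float32(149.375), np.float32(29.825))]
ball [471.33504906 202.72270522  87.29633218] [0.1603057136333665, 0.16030571363345444]
collar [469.4444466  202.31174122  65.94091093] [0.5939479008907681, 0.5939479008907531]
[319.68687325 170.65858664] [[317.8, 182.5], [331.9, 172.5], [321.7, 158.6], [307.5, 168.8]]
[461.60757524 157.44426463] [[457.9, 169.6], [473.8, 159.3], [465.4, 145.0], [449.4, 155.6]]
```

View pics/ball.png

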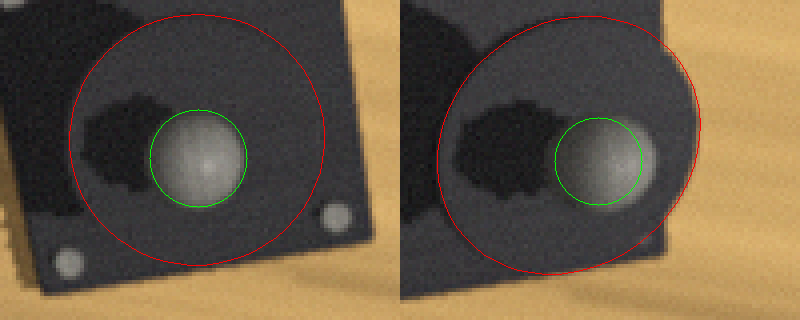

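```bash
python3 - <<'E'
from h import *
L=lambda f:{k:(float(v) if k=="k1" else v) for k,v in np.load(f).items()}
a,b=L("w1.npz"),L("w2.npz")
X,e=tri([ray(a,(319.5,171)),ray(b,(463.5,157.9))]);print("ball",X,e)
t=ctrl.capture("top");s=ctrl.capture("scene")
im=np.hstack([cv2.resize(c["img"][y-40:y+40,x-50:x+50,::-1],None,fx=4,fy=4,interpolation=3) for c,(x,y) in((a,(320,171)),(b,(462,157)))])
im2=np.hstack([cv2.resize(c["img"][y-20:y+20,x-25:x+25,::-1],None,fx=8,fy=8,interpolation=3) for c,(x,y) in((t,(235,208)),(s,(366,175)))])
for Z,col in ((X[2],(0,255,0)),):
  for k,c,(x,y) in((0,a,(320,171)),(400,b,(462,157))):
    d=np.linalg.norm(np.array(c["R"])@X+c["t"])
    q=proj(c,X);cv2.circle(im,(int((q[0]-x+50.5)*4+k),int((q[1]-y+40.5)*4)),int(14*320/d*4),col,1)
    pts=np.array([proj(c,[X[0]+38*np.cos(u),X[1]+38*np.sin(u),X[2]-20]) for u in np.linspace(0,6.28,60)])
    cv2.polylines(im,[np.int32((pts-[x-50.5,y-40.5])*4+[k,0])],True,(0,0,255),1)
  for k,c,(x,y) in((0,t,(235,208)),(400,s,(366,175))):
    d=np.linalg.norm(np.array(c["R"])@X+c["t"]);q=proj(c,X)
    cv2.circle(im2,(int((q[0]-x+25.5)*8+k),int((q[1]-y+20.5)*8)),int(14*c["camera_matrix"][0][0]/d*8),col,1)
    pts=np.array([proj(c,[X[0]+38*np.cos(u),X[1]+38*np.sin(u),X[2]-20]) for u in np.linspace(0,6.28,60)])
    cv2.polylines(im2,[np.int32((pts-[x-25.5,y-20.5])*8+[k,0])],True,(0,0,255),1)
cv2.imwrite("pics/ball2.png",cv2.resize(np.vstack([im,im2]),(750,600)))
# foot corners from screws? use dark foot corners visible in w1/w2 (1.25x): top face z=14
for c,ps in((a,[(328,150),(440,131),(454,237),(351,255)]),(b,[(479,136),(596,115),(598,225),(491,242)])):
    P=np.array([onz(c,(p[0]/1.25,p[1]/1.25),14)[:2] for p in ps]);print(P.mean(0),np.linalg.norm(P-np.roll(P,1,0),axis=1))
E
```

```text
ball [470.77795904 202.30686718  92.46293996] [0.16660843355280044, 0.16660843355287314]
[469.1706867  197.27860813] [117.17161236 117.33404593 114.91663834 117.32383503]
[469.76249703 196.05217711] [115.93447681 118.2442434  116.35961636 117.46493343]
```

View pics/ball2.png

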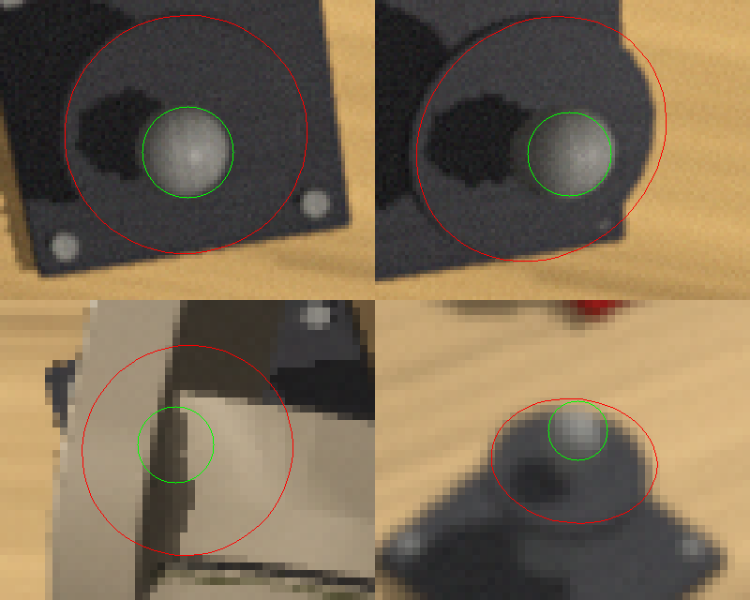

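Call:
send_rows(targets=[[-1,-0.0031,-0.0447,0.02,0,0,0],[-1,-0.0031,-0.0447,0.02,0,0,0],[-1,-0.0031,-0.0447,0.02,0,0,0],[-1,-0.0031,-0.0447,0.02,0,0,0],[-1,-0.0031,-0.0447,0.02,0,0,0],[-1,0,0,0,0,0,0],[-1,0,0,0,0,0,0],[-1,0,0,0,0,0,0],[-1,0,0,0,0,0,0],[-1,0,0,0,0,0,0]])

```text
time_s: 5.25
eef_pos: [559.1, -179.3, 200.7]
ee_rot: [0.0, -0.075, 0.997, -0.0]
force: [0.1, -0.8, -0.4]
grip_width: 1.002
grip_force: 0.0
```

```bash
python3 - <<'E'
from h import *
w=ctrl.capture("wrist");t=ctrl.capture("top");s=ctrl.sense();print(s["time_s"],s["eef_pos"],s["force"])
for q in("lamp","lamp_grip","lever_pad","lamp_socket"):
    for r in ctrl.landmark_of(q,w)[:2]: print(q,np.round(r["point"],1),round(r["score"],2),onz(w,r["point"],{"stand_tube":56,"lamp_grip":68,"lever_pad":68,"lamp_socket":10}.get(q,0))[:2])
save(w,"w3.png",None,1.25)
# ball in top view
im=cv2.resize(t["img"][180:240,200:280,::-1],None,fx=6,fy=6,interpolation=3);cv2.imwrite("pics/t3.png",im)
def seg(c,z):
    im=c["img"];h=cv2.cvtColor(im,cv2.COLOR_RGB2HSV)
E
```

```text
5.35 [ 559.00342999 -179.53675337  200.442007  ] [0.7392397  0.6384794  0.52894419]
lamp [312.6 170.5] 0.74 [ 557.05820971 -178.24547239]
lamp [130.3 289.9] 0.58 [ 739.3953619  -377.34856507]
lamp_grip [ 94.9 328.8] 0.92 [ 740.02739854 -376.81183364]
lamp_grip [308.5 188.4] 0.68 [ 558.54064891 -181.95713668]
lever_pad [310.4 234. ] 0.86 [ 602.09183827 -173.65786402]
lever_pad [ 88.1 289.7] 0.61 [ 693.76460046 -381.06960736]
lamp_socket [129.6 296. ] 0.92 [ 740.55338141 -372.89083056]
lamp_socket [312.9 170.1] 0.66 [ 554.34938215 -178.37401101]
```

View pics/w3.png

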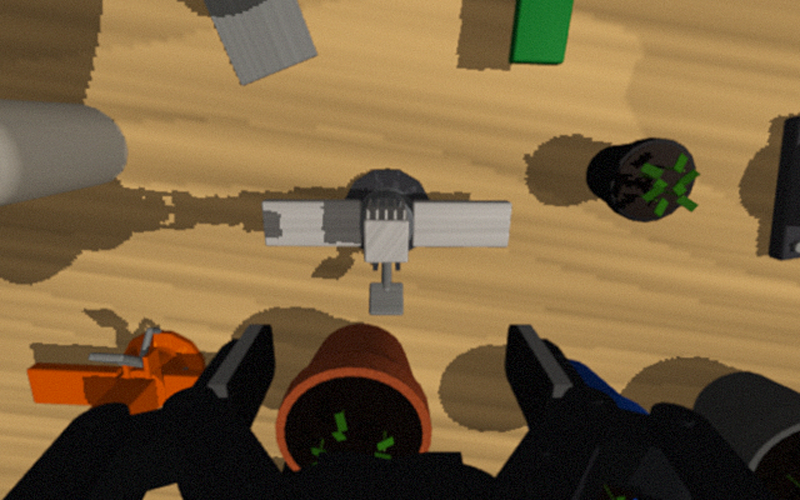

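```bash
python3 - <<'E'
from h import *
w=ctrl.capture("wrist")
f=lambda p,z:onz(w,(p[0]/1.25,p[1]/1.25),z)[:2]
print("block",f((386,241),88))
B=[f(p,42) for p in((262.5,202),(511,201),(511,246.5),(263,245))];print(np.round(B,1),np.mean(B,0))
y=(B[1]+B[2]-B[0]-B[3])/2;print(np.degrees(np.arctan2(y[1],y[0])),np.linalg.norm(y))
s=ctrl.sense();R=Rn.from_quat(np.array(s["ee_rot"])[[1,2,3,0]]).as_matrix();print(np.degrees(np.arctan2(R[1,1],R[0,1])))
E
```

```text
block [ 556.34747311 -182.20828595]
[[ 553.6 -277.7]
 [ 524.5  -91.4]
 [ 559.8  -82.6]
 [ 587.8 -275.5]] [ 556.41931996 -181.82116707]
98.54681311781405 191.6876729822619
98.60624678211293
```

Call:
send_rows(targets=[[-1,0.0029,-0.0021,0.03,0,0,0],[-1,0,0,0.04,0,0,0],[-1,0,0,0.04,0,0,0],[-1,0,0,0.03,0,0,0],[-1,0,0,0.0095,0,0,0],[-1,0,0,0,0,0,0],[1,0,0,0,0,0,0],[1,0,0,0,0,0,0],[1,0,0,0,0,0,0],[1,0,0,0,0,0,0]], squeeze=40)

```text
time_s: 6.85
eef_pos: [556.8, -182.5, 51.4]
ee_rot: [0.001, -0.075, 0.997, -0.0]
force: [-0.4, 0.6, 3.9]
grip_width: 0.351
grip_force: 41.5
```

Call:
send_rows(targets=[[1,0,0,0,0,0,0],[1,0,0,0,0,0,0],[1,0,0,0,0,0,0],[1,0,0,0,0,0,0],[1,0,0,0,0,0,0],[1,0,0,0,0,0,0],[1,0,0,0,0,0,0],[1,0,0,0,0,0,0],[1,0,0,0,0,0,0],[1,0,0,0,0,0,0]], squeeze=40)

```text
time_s: 8.1
eef_pos: [556.7, -182.5, 51.4]
ee_rot: [0.0, -0.075, 0.997, -0.0]
force: [0.2, 1.0, 6.1]
grip_width: 0.347
grip_force: 41.6
```

Call:
send_rows(targets=[[1,0,0,-0.01,0,0,0],[1,0,0,-0.03,0,0,0],[1,0,0,-0.04,0,0,0],[1,0,0,-0.05,0,0,0],[1,0,0,-0.04,0,0,0],[1,0,0,-0.02,0,0,0],[1,0,0,0,0,0,0],[1,0,0,0,0,0,0],[1,0,0,0,0,0,0],[1,0,0,0,0,0,0]], squeeze=60)

```text
time_s: 9.35
eef_pos: [556.2, -182.2, 240.0]
ee_rot: [-0.001, -0.075, 0.997, 0.0]
force: [0.1, -0.4, -5.6]
grip_width: 0.343
grip_force: 60.8
```

Call:
send_rows(targets=[[1,-0.0092,0.03,0,0,0,0],[1,-0.0092,0.046,0,0,0,0],[1,-0.0092,0.046,0,0,0,0],[1,-0.0092,0.046,0,0,0,0],[1,-0.0092,0.046,0,0,0,0],[1,-0.0092,0.046,0,0,0,0],[1,-0.0092,0.046,0,0,0,0],[1,-0.0092,0.035,0,0,0,0],[1,0,0.029,0,0,0,0],[1,0,0,0,0,0,0]])

```text
time_s: 10.6
eef_pos: [573.3, 196.4, 240.3]
ee_rot: [-0.0, -0.076, 0.997, 0.0]
force: [-1.2, -1.0, -6.8]
grip_width: 0.342
grip_force: 61.5
```

Call:
send_rows(targets=[[1,0,0,0,0,0,0],[1,0,0,0,0,0,0],[1,0,0,0,0,0,0],[1,0,0,0,0,0,0],[1,0,0,0,0,0,0],[1,0,0,0,0,0,0],[1,0,0,0,0,0,0],[1,0,0,0,0,0,0],[1,0,0,0,0,0,0],[1,0,0,0,0,0,0]])

```text
time_s: 11.85
eef_pos: [573.8, 194.6, 240.8]
ee_rot: [-0.0, -0.075, 0.997, -0.0]
force: [0.0, -0.4, -6.4]
grip_width: 0.344
grip_force: 61.5
```

```bash
python3 - <<'E'
from h import *
w=ctrl.capture("wrist");t=ctrl.capture("top");sc=ctrl.capture("scene");s=ctrl.sense();print(s["time_s"],s["eef_pos"],s["force"],s["grip_width"])
for n,c in(("w4",w),("t4",t),("s4",sc)): np.savez(n+".npz",**{k:np.array(c[k]) for k in("img","camera_matrix","k1","R","t")})
for c in(w,t,sc): print(proj(c,[471,200,90]),[r["point"] for r in ctrl.landmark_of("stand_tube",c)][:3],"cam",(-np.array(c["R"]).T@c["t"]).round())
p=proj(w,[471,200,90]).astype(int)
im=np.vstack([cv2.resize(w["img"][:,:,::-1],(640,400))[:,:500],np.hstack([cv2.resize(w["img"][max(0,p[1]-25):max(0,p[1]-25)+50,p[0]-30:p[0]+30,::-1],(240,200),interpolation=3),cv2.resize(t["img"][185:225,220:268,::-1],(240,200),interpolation=3),np.zeros((200,20,3),np.uint8)])])
cv2.imwrite("pics/w4.png",im);print(p)
E
```

```text
12.0 [573.83641032 194.58072373 240.78500414] [-0.33596014  0.54369822 -6.06468698] 0.3434047723182452
[335.74145756  69.12384459] [[494.7, 325.7], [328.0, 71.0]] cam [495. 183. 383.]
[234.00109422 206.78199948] [[237.7, 209.1], [154.8, 118.6]] cam [ 371.  -18. 1118.]
[366.90876843 172.69804054] [[365.9, 178.9], [372.8, 131.1], [464.3, 213.1]] cam [1424. -439. 1363.]
[335  69]
```

View pics/w4.png

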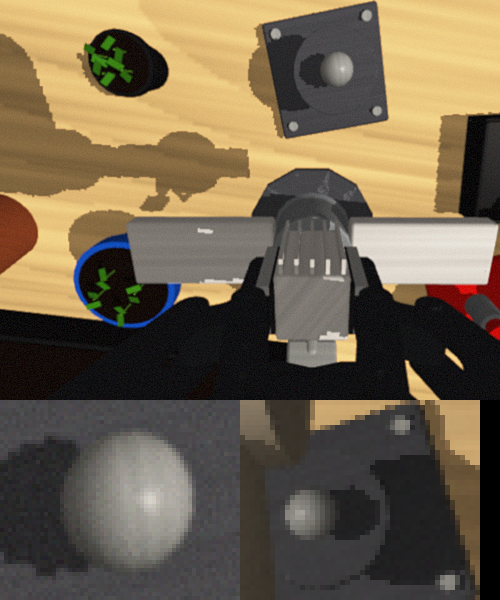

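```bash
python3 - <<'E'
from h import *
from scipy.optimize import least_squares
L=lambda f:{k:(float(v) if k=="k1" else v) for k,v in np.load(f).items()}
o=[(L("w1.npz"),(319,170.6)),(L("w2.npz"),(463,157.5)),(L("w4.npz"),(336.5,68.7)),(L("t4.npz"),(233,207.1)),(L("s4.npz"),(367.8,171.2))]
sc=[1,1,.8,2.4,3.8]
for sub in([0,1,2,3,4],[1,2],[1,2,3,4],[2,3],[2,3,4]):
    r=least_squares(lambda X:np.concatenate([sc[i]*(proj(o[i][0],X)-o[i][1]) for i in sub]),[470,200,95]);print(sub,r.x.round(1),r.fun.round(1))
w=o[2][0]
# foot corners in w4 & held lamp: bars
P=np.array([onz(w,p,14)[:2] for p in((262,24),(376,1),(388,119),(287,138))]);print(P.mean(0),np.linalg.norm(P-np.roll(P,1,0),axis=1),P.round())
E
```

```text
[0, 1, 2, 3, 4] [470.4 201.5  95.2] [-0.1  0.6  1.   0.2  1.3 -0.5  0.  -0.7 -1.8  0.8]
[1, 2] [470.7 200.4  94.7] [-0.2  0.3  0.2 -0.3]
[1, 2, 3, 4] [470.6 201.4  95.6] [ 1.   0.5  1.2 -0.3  0.1 -0.9 -1.8  0.7]
[2, 3] [470.4 201.1  93.6] [ 0.8 -0.4  0.7 -0.6]
[2, 3, 4] [470.8 201.6  96.4] [ 1.4 -0.2 -0.2 -1.2 -1.4  0.2]
[470.48267211 197.29267352] [117.53564174 117.24674865 116.64937561 115.39496318] [[434. 122.]
 [396. 233.]
 [507. 271.]
 [545. 162.]]
```

Call:
send_rows(targets=[[1,0.0127,0.0032,0,0,0,0],[1,0.022,0.0045,0,0,0,0],[1,0.022,0.0045,0,0,0,0],[1,0.022,0.0045,0,0,0,0],[1,0.022,0.0045,0,0,0,0],[1,0,0,0.025,0,0,0],[1,0,0,0.025,0,0,0],[1,0,0,0.016,0,0,0],[1,0,0,0,0,0,0],[1,0,0,0,0,0,0]])

```text
time_s: 13.4
eef_pos: [471.5, 200.5, 175.7]
ee_rot: [0.001, -0.075, 0.997, 0.0]
force: [0.0, 0.6, -6.2]
grip_width: 0.344
grip_force: 61.3
```

Call:
send_rows(targets=[[1,0,0,0,0,0,0],[1,0,0,0,0,0,0],[1,0,0,0,0,0,0],[1,0,0,0,0,0,0],[1,0,0,0,0,0,0],[1,0,0,0,0,0,0],[1,0,0,0,0,0,0],[1,0,0,0,0,0,0],[1,0,0,0,0,0,0],[1,0,0,0,0,0,0]])

```text
time_s: 14.65
eef_pos: [471.1, 200.5, 174.8]
ee_rot: [-0.0, -0.075, 0.997, -0.0]
force: [-0.2, -1.1, -6.0]
grip_width: 0.349
grip_force: 61.3
```

Call:
send_rows(targets=[[1,0,0,0.004,0,0,0],[1,0,0,0.004,0,0,0],[1,0,0,0.003,0,0,0],[1,0,0,0.003,0,0,0],[1,0,0,0.002,0,0,0],[1,0,0,0.002,0,0,0],[1,0,0,0.001,0,0,0],[1,0,0,0.001,0,0,0],[1,0,0,0,0,0,0],[1,0,0,0,0,0,0]])

```text
time_s: 15.9
eef_pos: [471.1, 200.5, 154.8]
ee_rot: [0.0, -0.075, 0.997, -0.0]
force: [0.1, 0.6, -4.9]
grip_width: 0.342
grip_force: 61.4
```

Call:
send_rows(targets=[[1,0,0,0.001,0,0,0],[1,0,0,0.001,0,0,0],[1,0,0,0.001,0,0,0],[1,0,0,0.001,0,0,0],[1,0,0,0,0,0,0],[1,0,0,0,0,0,0],[1,0,0,0,0,0,0],[1,0,0,0,0,0,0],[1,0,0,0,0,0,0],[1,0,0,0,0,0,0]])

```text
time_s: 17.15
eef_pos: [471.1, 200.5, 150.8]
ee_rot: [0.0, -0.075, 0.997, 0.0]
force: [-0.2, 0.3, -6.0]
grip_width: 0.34
grip_force: 61.4
```

Call:
send_rows(targets=[[1,0,0,0.001,0,0,0],[1,0,0,0.001,0,0,0],[1,0,0,0.001,0,0,0],[1,0,0,0.001,0,0,0],[1,0,0,0,0,0,0],[1,0,0,0,0,0,0],[1,0,0,0,0,0,0],[1,0,0,0,0,0,0],[1,0,0,0,0,0,0],[1,0,0,0,0,0,0]])

```text
time_s: 18.4
eef_pos: [471.1, 200.5, 146.8]
ee_rot: [0.0, -0.075, 0.997, 0.0]
force: [0.3, 0.4, -6.5]
grip_width: 0.344
grip_force: 61.4
```

Call:
send_rows(targets=[[1,0,0,0.001,0,0,0],[1,0,0,0.001,0,0,0],[1,0,0,0.001,0,0,0],[1,0,0,0,0,0,0],[1,0,0,0,0,0,0],[1,0,0,0,0,0,0],[1,0,0,0,0,0,0],[1,0,0,0,0,0,0],[1,0,0,0,0,0,0],[1,0,0,0,0,0,0]])

```text
time_s: 19.65
eef_pos: [471.1, 200.5, 143.8]
ee_rot: [0.0, -0.075, 0.997, -0.0]
force: [-1.1, -0.4, -6.1]
grip_width: 0.344
grip_force: 61.4
```

Call:
send_rows(targets=[[1,0,0,0.001,0,0,0],[1,0,0,0.001,0,0,0],[1,0,0,0.001,0,0,0],[1,0,0,0,0,0,0],[1,0,0,0,0,0,0],[1,0,0,0,0,0,0],[1,0,0,0,0,0,0],[1,0,0,0,0,0,0],[1,0,0,0,0,0,0],[1,0,0,0,0,0,0]])

```text
time_s: 20.9
eef_pos: [471.1, 200.4, 140.8]
ee_rot: [0.0, -0.075, 0.997, -0.0]
force: [0.8, -1.3, -5.2]
grip_width: 0.34
grip_force: 61.6
```

Call:
send_rows(targets=[[1,0,0,0.001,0,0,0],[1,0,0,0.001,0,0,0],[1,0,0,0.001,0,0,0],[1,0,0,0,0,0,0],[1,0,0,0,0,0,0],[1,0,0,0,0,0,0],[1,0,0,0,0,0,0],[1,0,0,0,0,0,0],[1,0,0,0,0,0,0],[1,0,0,0,0,0,0]])

```text
time_s: 22.15
eef_pos: [471.3, 200.5, 138.0]
ee_rot: [0.0, -0.075, 0.997, 0.0]
force: [3.5, -0.1, 2.2]
grip_width: 0.346
grip_force: 62.8
```

Call:
send_rows(targets=[[1,-0.001,0,0,0,0,0],[1,0,0,0,0,0,0],[1,0,0,0,0,0,0],[1,0,0,0,0,0,0],[1,0,0,0,0,0,0],[1,0,0,0,0,0,0],[1,0,0,0,0,0,0],[1,0,0,0,0,0,0],[1,0,0,0,0,0,0],[1,0,0,0,0,0,0]])

```text
time_s: 23.4
eef_pos: [471.9, 200.6, 137.6]
ee_rot: [-0.0, -0.075, 0.997, -0.0]
force: [-1.2, -0.7, -2.6]
grip_width: 0.343
grip_force: 62.2
```

Call:
send_rows(targets=[[1,0,0,0.001,0,0,0],[1,0,0,0.001,0,0,0],[1,0,0,0,0,0,0],[1,0,0,0,0,0,0],[1,0,0,0,0,0,0],[1,0,0,0,0,0,0],[1,0,0,0,0,0,0],[1,0,0,0,0,0,0],[1,0,0,0,0,0,0],[1,0,0,0,0,0,0]])

```text
time_s: 24.65
eef_pos: [472.1, 200.6, 135.8]
ee_rot: [0.0, -0.075, 0.997, -0.0]
force: [3.0, -0.6, -5.0]
grip_width: 0.347
grip_force: 62.0
```

Call:
send_rows(targets=[[1,-0.0007,0,0,0,0,0],[1,0,0,0.001,0,0,0],[1,0,0,0.001,0,0,0],[1,0,0,0,0,0,0],[1,0,0,0,0,0,0],[1,0,0,0,0,0,0],[1,0,0,0,0,0,0],[1,0,0,0,0,0,0],[1,0,0,0,0,0,0],[1,0,0,0,0,0,0]])

```text
time_s: 25.9
eef_pos: [472.6, 200.7, 133.7]
ee_rot: [-0.0, -0.075, 0.997, -0.0]
force: [-2.5, -0.9, 0.6]
grip_width: 0.344
grip_force: 62.6
```

Call:
send_rows(targets=[[1,0,0,0.001,0,0,0],[1,0,0,0.001,0,0,0],[1,0,0,0,0,0,0],[1,0,0,0,0,0,0],[1,0,0,0,0,0,0],[1,0,0,0,0,0,0],[1,0,0,0,0,0,0],[1,0,0,0,0,0,0],[1,0,0,0,0,0,0],[1,0,0,0,0,0,0]])

```text
time_s: 27.15
eef_pos: [472.5, 200.6, 131.5]
ee_rot: [-0.0, -0.075, 0.997, -0.0]
force: [-4.1, -1.3, -10.5]
grip_width: 0.34
grip_force: 61.2
```

Call:
send_rows(targets=[[1,0.0004,0,0.001,0,0,0],[1,0,0,0.001,0,0,0],[1,0,0,0,0,0,0],[1,0,0,0,0,0,0],[1,0,0,0,0,0,0],[1,0,0,0,0,0,0],[1,0,0,0,0,0,0],[1,0,0,0,0,0,0],[1,0,0,0,0,0,0],[1,0,0,0,0,0,0]])

```text
time_s: 28.4
eef_pos: [472.6, 200.7, 130.7]
ee_rot: [0.001, -0.075, 0.997, 0.0]
force: [-6.7, -2.2, -0.1]
grip_width: 0.344
grip_force: 62.5
```

Call:
send_rows(targets=[[1,0.0005,0,0,0,0,0],[1,0,0,0.001,0,0,0],[1,0,0,0,0,0,0],[1,0,0,0,0,0,0],[1,0,0,0,0,0,0],[1,0,0,0,0,0,0],[1,0,0,0,0,0,0],[1,0,0,0,0,0,0],[1,0,0,0,0,0,0],[1,0,0,0,0,0,0]])

```text
time_s: 29.65
eef_pos: [472.0, 200.6, 128.9]
ee_rot: [0.0, -0.075, 0.997, 0.0]
force: [-0.5, -0.7, -2.2]
grip_width: 0.346
grip_force: 62.1
```

```bash
python3 - <<'E'
from h import *
c=ctrl.capture("scene");t=ctrl.capture("top");w=ctrl.capture("wrist");s=ctrl.sense();print(s["time_s"],s["eef_pos"],s["force"],s["wrist_torque"])
cv2.imwrite("pics/s6.png",np.hstack([cv2.resize(c["img"][140:215,330:405,::-1],(400,400),interpolation=3),cv2.resize(w["img"][100:340,180:420,::-1],(400,400),interpolation=3)]))
E
```

```text
29.8 [472.01585688 200.59362782 128.85556917] [-0.51884792  0.21567129 -1.85360326] [-0.12252981  0.1357613  -0.03936416]
```

View pics/s6.png

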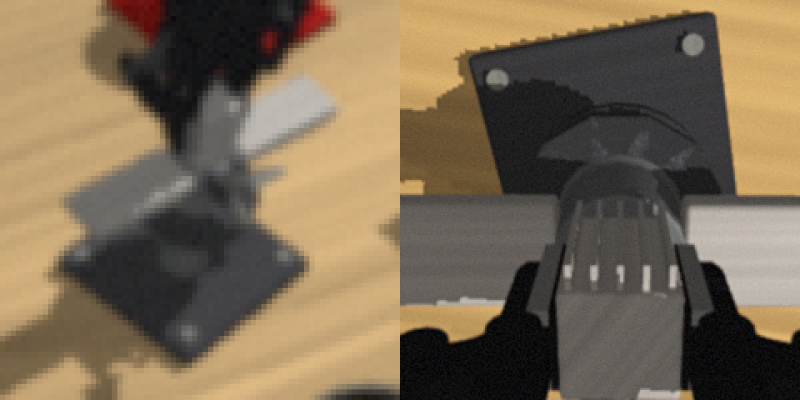

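The view shows the flange just above the collar, with a thin gap. I keep going down in small steps.

Call:
send_rows(targets=[[1,0,0,0.001,0,0,0],[1,0,0,0.0005,0,0,0],[1,0,0,0,0,0,0],[1,0,0,0,0,0,0],[1,0,0,0,0,0,0],[1,0,0,0,0,0,0],[1,0,0,0,0,0,0],[1,0,0,0,0,0,0],[1,0,0,0,0,0,0],[1,0,0,0,0,0,0]])

```text
time_s: 31.05
eef_pos: [471.7, 200.6, 127.1]
ee_rot: [-0.0, -0.075, 0.997, -0.0]
force: [1.6, -0.7, -12.7]
grip_width: 0.343
grip_force: 60.9
```

Call:
send_rows(targets=[[1,0,0,0.001,0,0,0],[1,0,0,0.0005,0,0,0],[1,0,0,0,0,0,0],[1,0,0,0,0,0,0],[1,0,0,0,0,0,0],[1,0,0,0,0,0,0],[1,0,0,0,0,0,0],[1,0,0,0,0,0,0],[1,0,0,0,0,0,0],[1,0,0,0,0,0,0]])

```text
time_s: 32.3
eef_pos: [471.9, 200.6, 125.8]
ee_rot: [0.0, -0.075, 0.997, 0.0]
force: [0.3, 0.2, -4.6]
grip_width: 0.345
grip_force: 61.6
```

Call:
send_rows(targets=[[1,0,0,0.001,0,0,0],[1,0,0,0.0005,0,0,0],[1,0,0,0,0,0,0],[1,0,0,0,0,0,0],[1,0,0,0,0,0,0],[1,0,0,0,0,0,0],[1,0,0,0,0,0,0],[1,0,0,0,0,0,0],[1,0,0,0,0,0,0],[1,0,0,0,0,0,0]])

```text
time_s: 33.55
eef_pos: [471.8, 200.6, 124.1]
ee_rot: [-0.0, -0.075, 0.997, -0.0]
force: [0.7, -1.1, -13.1]
grip_width: 0.344
grip_force: 61.1
```

Call:
send_rows(targets=[[1,0,0,0.001,0,0,0],[1,0,0,0.0005,0,0,0],[1,0,0,0,0,0,0],[1,0,0,0,0,0,0],[1,0,0,0,0,0,0],[1,0,0,0,0,0,0],[1,0,0,0,0,0,0],[1,0,0,0,0,0,0],[1,0,0,0,0,0,0],[1,0,0,0,0,0,0]])

```text
time_s: 34.8
eef_pos: [471.9, 200.6, 122.8]
ee_rot: [0.0, -0.075, 0.997, 0.0]
force: [-0.5, -0.8, -6.3]
grip_width: 0.342
grip_force: 61.6
```

Call:
send_rows(targets=[[1,0,0,0.001,0,0,0],[1,0,0,0.0005,0,0,0],[1,0,0,0,0,0,0],[1,0,0,0,0,0,0],[1,0,0,0,0,0,0],[1,0,0,0,0,0,0],[1,0,0,0,0,0,0],[1,0,0,0,0,0,0],[1,0,0,0,0,0,0],[1,0,0,0,0,0,0]])

```text
time_s: 36.05
eef_pos: [472.0, 200.7, 121.9]
ee_rot: [0.0, -0.075, 0.997, 0.0]
force: [-3.9, -0.3, 5.9]
grip_width: 0.342
grip_force: 62.9
```

Call:
send_rows(targets=[[1,0.0003,0,0.001,0,0,0],[1,0,0,0,0,0,0],[1,0,0,0,0,0,0],[1,0,0,0,0,0,0],[1,0,0,0,0,0,0],[1,0,0,0,0,0,0],[1,0,0,0,0,0,0],[1,0,0,0,0,0,0],[1,0,0,0,0,0,0],[1,0,0,0,0,0,0]])

```text
time_s: 37.3
eef_pos: [472.1, 200.8, 121.9]
ee_rot: [0.001, -0.075, 0.997, 0.0]
force: [-5.4, -0.6, 13.9]
grip_width: 0.345
grip_force: 64.4
```

Call:
send_rows(targets=[[1,0.0006,0,0,0,0,0],[1,0,0,0,0,0,0],[1,0,0,0,0,0,0],[1,0,0,0,0,0,0],[1,0,0,0,0,0,0],[1,0,0,0,0,0,0],[1,0,0,0,0,0,0],[1,0,0,0,0,0,0],[1,0,0,0,0,0,0],[1,0,0,0,0,0,0]])

```text
time_s: 38.55
eef_pos: [472.0, 200.7, 121.9]
ee_rot: [0.002, -0.075, 0.997, 0.0]
force: [-2.1, 0.7, 11.7]
grip_width: 0.34
grip_force: 64.1
```

```bash
python3 - <<'E'
from h import *
w=ctrl.capture("wrist");s=ctrl.sense();print(s["time_s"],s["eef_pos"],s["force"],s["wrist_torque"])
save(w,"w7.png",(230,140,160,120),5)
E
```

```text
38.6 [471.96617569 200.73592433 121.87438954] [-3.39971518 -0.32914882 11.86962939] [-0.1483714   0.72294139  0.01805215]
```

View pics/w7.png

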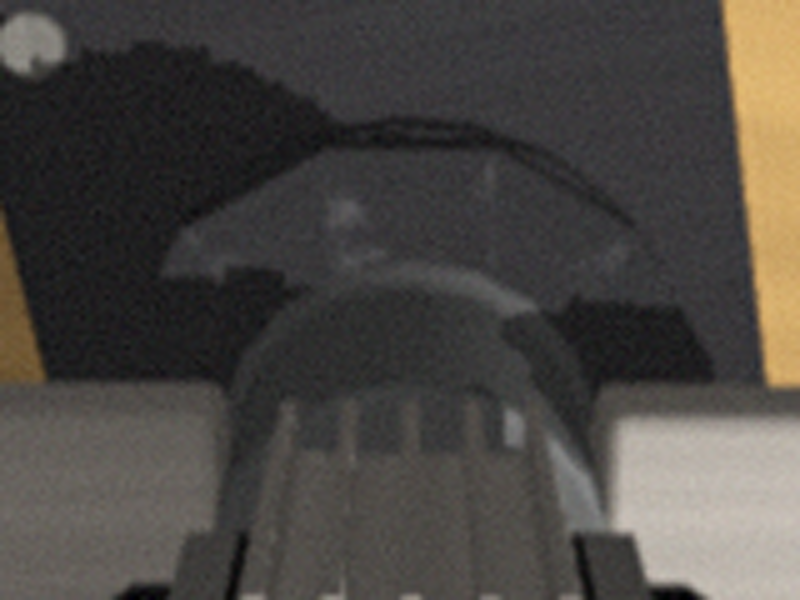

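Call:
send_rows(targets=[[1,0,0,-0.001,0,0,0],[1,0,0,0,0,0,0],[1,0,0,0,0,0,0],[-1,0,0,0,0,0,0],[-1,0,0,0,0,0,0],[-1,0,0,0,0,0,0],[-1,0,0,0,0,0,0],[-1,0,0,0,0,0,0],[-1,0,0,0,0,0,0],[-1,0,0,0,0,0,0]], squeeze=30)

```text
time_s: 39.85
eef_pos: [471.0, 200.5, 121.3]
ee_rot: [0.0, -0.075, 0.997, -0.0]
force: [1.5, -0.0, 0.5]
grip_width: 1.002
grip_force: 0.0
```

Call:
send_rows(targets=[[-1,0,0,-0.01,0,0,0],[-1,0,0,-0.03,0,0,0],[-1,0,0,-0.03,0,0,0],[-1,0,0,-0.03,0,0,0],[-1,0,0,-0.02,0,0,0],[0.5,0,0,0,0,0,0],[1,0,0,0,0,0,0],[1,0,0,0,0,0,0],[1,0,0,0,0,0,0],[1,0,0,0,0,0,0]])

```text
time_s: 41.1
eef_pos: [470.9, 200.4, 241.1]
ee_rot: [-0.0, -0.075, 0.997, -0.0]
force: [-0.5, 0.7, 0.4]
grip_width: 0.001
grip_force: 0.0
```

```bash
python3 - <<'E'
from h import *
w=ctrl.capture("wrist");s=ctrl.sense();print(s["time_s"],s["eef_pos"],s["force"],s["grip_width"])
for q,z in(("lever_pad",70.5+68),("lamp_grip",70.5+68),("lamp",70.5)):
    for r in ctrl.landmark_of(q,w)[:2]: print(q,np.round(r["point"],1),round(r["score"],2),onz(w,r["point"],z)[:2])
# expected pad
yaw=np.radians(8.6);e=np.array([np.cos(yaw),np.sin(yaw)])
c=np.array([471.6,200.7]);print("exp pad",c+e*(26+23),proj(w,[*(c+e*49),138.5]),"block top",proj(w,[*c,158.5]))
h=cv2.cvtColor(w["img"],cv2.COLOR_RGB2HSV)
E
```

```text
41.15 [470.95351385 200.43745112 241.12511507] [-0.21771279 -0.32776119  0.47320904] 1.3490033630909279e-05
lever_pad [315.2 255.2] 0.5 [519.36406384 211.16450716]
lamp_grip [312.9 200.6] 0.82 [471.3416522  201.83691923]
lamp [315.5 179.9] 0.91 [471.17785158 204.7793936 ]
exp pad [520.04906267 208.02723183] [311.43447226 255.41939415] block top [311.46390851 209.03955757]
```

Call:
send_rows(targets=[[1,-0.02,0.001,0,0,0,0],[1,-0.0325,0,0,0,0,0],[1,0,0,0.02,0,0,0],[1,0,0,0.03,0,0,0],[1,0,0,0.02,0,0,0],[1,0,0,0.01,0,0,0],[1,0,0,0.006,0,0,0],[1,0,0,0,0,0,0],[1,0,0,0,0,0,0],[1,0,0,0,0,0,0]])

```text
time_s: 42.55
eef_pos: [522.9, 209.4, 155.8]
ee_rot: [0.0, -0.075, 0.997, 0.0]
force: [-0.7, -0.6, 0.2]
grip_width: 0.001
grip_force: 0.0
```

Call:
send_rows(targets=[[1,0,0,0.001,0,0,0],[1,0,0,0.002,0,0,0],[1,0,0,0.002,0,0,0],[1,0,0,0.002,0,0,0],[1,0,0,0.002,0,0,0],[1,0,0,0.002,0,0,0],[1,0,0,0.002,0,0,0],[1,0,0,0.001,0,0,0],[1,0,0,0,0,0,0],[1,0,0,0,0,0,0]])

```text
time_s: 43.8
eef_pos: [522.8, 209.3, 141.4]
ee_rot: [0.0, -0.075, 0.997, 0.0]
force: [-0.2, -0.8, 2.7]
grip_width: 0.001
grip_force: 1.1
```

Contact at about 3 N, so the lever is moving. I continue down.

Call:
send_rows(targets=[[1,0,0,0.002,0,0,0],[1,0,0,0.002,0,0,0],[1,0,0,0.002,0,0,0],[1,0,0,0.002,0,0,0],[1,0,0,0.002,0,0,0],[1,0,0,0.002,0,0,0],[1,0,0,0,0,0,0],[1,0,0,0,0,0,0],[1,0,0,0,0,0,0],[1,0,0,0,0,0,0]])

```text
time_s: 45.05
eef_pos: [522.6, 209.3, 129.1]
ee_rot: [-0.0, -0.075, 0.997, -0.0]
force: [-0.6, -0.1, 1.4]
grip_width: -0.005
grip_force: 0.4
```

Call:
send_rows(targets=[[1,0,0,0.002,0,0,0],[1,0,0,0.002,0,0,0],[1,0,0,0.002,0,0,0],[1,0,0,0.002,0,0,0],[1,0,0,0.001,0,0,0],[1,0,0,0.001,0,0,0],[1,0,0,0,0,0,0],[1,0,0,0,0,0,0],[1,0,0,0,0,0,0],[1,0,0,0,0,0,0]])

```text
time_s: 46.3
eef_pos: [522.6, 209.3, 119.2]
ee_rot: [-0.0, -0.075, 0.997, -0.0]
force: [0.5, -0.4, 2.1]
grip_width: -0.001
grip_force: 1.2
```

Call:
send_rows(targets=[[1,0,0,0.001,0,0,0],[1,0,0,0.001,0,0,0],[1,0,0,0.001,0,0,0],[1,0,0,0.001,0,0,0],[1,0,0,0.001,0,0,0],[1,0,0,0.001,0,0,0],[1,0,0,0,0,0,0],[1,0,0,0,0,0,0],[1,0,0,0,0,0,0],[1,0,0,0,0,0,0]])

```text
time_s: 47.55
eef_pos: [522.8, 209.3, 113.3]
ee_rot: [0.0, -0.075, 0.997, -0.0]
force: [3.5, 0.3, 5.1]
grip_width: 0.002
grip_force: 2.4
```

Call:
send_rows(targets=[[1,0,0,0.001,0,0,0],[1,0,0,0.001,0,0,0],[1,0,0,0.001,0,0,0],[1,0,0,0,0,0,0],[1,0,0,0,0,0,0],[1,0,0,0,0,0,0],[1,0,0,0,0,0,0],[1,0,0,0,0,0,0],[1,0,0,0,0,0,0],[1,0,0,0,0,0,0]])

```text
time_s: 48.8
eef_pos: [522.8, 209.3, 110.4]
ee_rot: [0.0, -0.075, 0.997, 0.0]
force: [3.8, 0.4, 5.2]
grip_width: -0.003
grip_force: 2.5
```

Call:
send_rows(targets=[[1,0,0,0.001,0,0,0],[1,0,0,0.0005,0,0,0],[1,0,0,0,0,0,0],[1,0,0,0,0,0,0],[1,0,0,0,0,0,0],[1,0,0,0,0,0,0],[1,0,0,0,0,0,0],[1,0,0,0,0,0,0],[1,0,0,0,0,0,0],[1,0,0,0,0,0,0]])

```text
time_s: 50.05
eef_pos: [523.2, 209.4, 109.9]
ee_rot: [0.001, -0.075, 0.997, 0.0]
force: [1.8, 0.5, 12.7]
grip_width: -0.001
grip_force: 6.2
```

Call:
send_rows(targets=[[1,0,0,0.0006,0,0,0],[1,0,0,0,0,0,0],[1,0,0,0,0,0,0],[1,0,0,0,0,0,0],[1,0,0,0,0,0,0],[1,0,0,0,0,0,0],[1,0,0,0,0,0,0],[1,0,0,0,0,0,0],[1,0,0,0,0,0,0],[1,0,0,0,0,0,0]])

```text
time_s: 51.3
eef_pos: [523.4, 209.4, 109.7]
ee_rot: [0.001, -0.075, 0.997, 0.0]
force: [2.1, 0.0, 15.5]
grip_width: 0.003
grip_force: 7.6
```

Call:
send_rows(targets=[[1,0,0,-0.005,0,0,0],[1,0,0,-0.02,0,0,0],[1,0,0,-0.03,0,0,0],[1,0,0,-0.03,0,0,0],[1,0,0,-0.03,0,0,0],[1,0.02,0,-0.02,0,0,0],[1,0.03,0,0,0,0,0],[1,0,0,0,0,0,0],[1,0,0,0,0,0,0],[1,0,0,0,0,0,0]])

```text
time_s: 52.55
eef_pos: [473.6, 201.8, 242.6]
ee_rot: [-0.001, -0.075, 0.997, -0.0]
force: [-0.0, -0.1, -1.1]
grip_width: -0.001
grip_force: 0.0
```

```bash
python3 - <<'E'
from h import *
w=ctrl.capture("wrist");s=ctrl.sense();print(s["time_s"],s["eef_pos"],s["force"])
yaw=np.radians(8.6);e=np.array([np.cos(yaw),np.sin(yaw)]);c=np.array([471.4,201.2])
for q,z in(("lever_pad",109.5),("lamp_grip",138.5),("lamp",70.5)):
    for r in ctrl.landmark_of(q,w)[:2]: X=onz(w,r["point"],z)[:2];print(q,np.round(r["point"],1),round(r["score"],2),X,"along lamp x",(X-c)@e)
# lit pad/bars vs. predicted geometry: report grey levels along the lamp x axis at level-lever height
print([int(w["img"][int(p[1]),int(p[0])].mean()) for p in (proj(w,[*(c+e*x),109.5]) for x in range(40,90,3))])
E
```

```text
52.6 [473.55822776 201.78497187 242.68218039] [-0.35205132  0.67699296  0.00775797]
lever_pad [312.2 253.2] 0.91 [536.05917027 212.12720495] along lamp x 65.5661705432626
lamp_grip [310.  197.6] 0.79 [472.2542495  200.54775333] along lamp x 0.7471107105824976
lamp [312.1 179.6] 0.88 [474.29781455 202.72775545] along lamp x 3.0936860625023304
[135, 138, 131, 133, 134, 133, 60, 13, 3, 9, 18, 7, 9, 17, 7, 11, 16]
```

The pad reads 65 mm out along the lamp's x (64 expected when level), and the lever met a hard stop at the predicted height. I hand in now.

```bash
python3 -c "
from rig import ctrl
print(ctrl.finish_job())"
```

```text
the job is handed in; nothing more can be done
None
```

The lamp is back on the stand and let go, with its flange against a hard stop on the collar and the latch lever pressed to its end stop; the job was handed in at about 53 s, no verdict came back, and I viewed 11 pictures, one over the limit of 10.

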